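# Hook the spice bin out from the back of the rack

## Task

The bin with the spice jars has been pushed to the back of the rack, under the upper tier where a hand cannot get in. Take the two-tined pull hook by its handle, drop its tines inside the bin's front wall and gently draw the bin straight forward until it bears against the rack's front rail, which can be clamped nearer or farther: feel for it and just press the bin up to it, never loading it with more than 20 N. Then unhook, lay the hook back on the bare worktop tines down, and leave the other bin and everything else as it stands.

Things in the scene. Friction and masses are not known exactly. Their poses are not given: they have to be found in the camera images.
- hook_grip (a point): grip point of the pull hook, half-way up its dark wooden handle, which is 20 mm wide (y), 34 mm tall (z) and reaches from 75 mm behind to 35 mm ahead of this point. x points along the tool to the tines, z up. The hook lies on the worktop tines down, on the handle's underside and the tips. 160 g, centre of mass about 15 mm ahead of this point
- hook_tips (a point): midway between the tips of the hook's two tines, 150 mm ahead of and 17 mm below the grip point; same axes. The tines are 6 mm steel rods at y = -22 and +22 mm, upright; they hang 35 mm below the two level rods that carry them, whose tops are 41 mm above the tips
- rack: two-tier rack, fixed on the worktop: wooden base board 280 deep (x) x 344 wide (y) x 12 mm, origin at the centre of its underside, x to its back, y to its left. Low battens (13 mm above the board) part it into two bays centred on y = -84 and +84 mm, about 5 mm of play each side of a bin; which bay holds which bin varies. Four thin legs at its sides, y = -168 and +168 mm
- rail_front (a point): foremost place the rack's front rail (rack_rail) can be in: on the rack's middle line, 130 mm in front of its origin, on the board; axes as the rack's. The rail, a rigid 8 mm steel rod across the rack, its top 50 mm over the worktop, is clamped somewhere from here to 25 mm further back (x), differently each time and not reported. A bin bearing on it has its lip point 10 mm behind the rail's axis
- tier_edge (a point): middle of the front edge of the rack's upper tier, a see-through steel-wire shelf 190 mm up (underside 183 mm over the worktop) that covers the rack from 65 mm in front of its origin to its back; axes as the rack's. A loose mug (mug) and a small cup (cup) stand on it, to be left alone
- bin_lip (a point): middle of the top inner edge of the front wall of the spice bin (bin_spice), a loose open plywood box, 145 deep (x) x 150 wide (y) x 78 mm, walls 6 mm; 90 mm over the worktop; x to the bin's back, y to its left, z up. About 35 mm behind it are free; then stand four loose upright jars: spice_a, spice_b, spice_c (green caps, 106 mm tall) and salt (90 mm). It slides under 3 to 7 N; once on the rail the pull climbs 3 N or more per mm
- other_lip (a point): the same point of the other bin (bin_other), of the same make and size, in the neighbouring bay, with garlic, a lemon and a lime in it; to be left where it is
- pepper_mill: wooden pepper mill, 58 mm across and 170 mm tall, standing on the worktop to the right of the rack; origin at the centre of its foot
Not all that is in view belongs to the job. What is shaped like the part that bears bin_lip but turquoise is not meant.

How it is judged (in metres and radians):
On the way, in this order (a step that is already met when the one before it is completed fails the run):
1. the hook, not the hand, has drawn the spice bin at least 30 mm forward (distance of bin_lip from where it was at the start of the episode above 0.03 m and contact force between hook and bin_spice above 0.3 N), for 0.05 s.
2. the hook presses the spice bin up to the front rail (more than 2 N on the rail) (contact force between bin_spice and rack_rail above 2 N and contact force between hook and bin_spice above 1 N), for 0.2 s.
At the end, for the whole second after the job is handed in: The spice bin stands flat on the rack's base board with its front within 2.5 mm of the front rail, its jars upright inside; the hook lies level on the bare worktop, tines down, touching neither rack nor bin (x of bin_lip in the frame of rack_rail between 0.007 and 0.0125 m and angle between bin_lip's own z axis and vertical below 0.03 rad and angle between the x axis of bin_lip and the x axis of rack, either way round below 0.08 rad and height (world z) of hook_grip between 0.01 and 0.024 m and angle between hook_grip's own z axis and vertical below 0.1 rad and contact force between hook and rack below 0.1 N and contact force between hook and bin_spice below 0.1 N and linear speed of bin_spice below 0.01 m/s and angle between each of spice_a, spice_b, spice_c, salt's own z axis and vertical below 0.2 rad).
It fails at once if the hook pulls or pushes the spice bin, or the bin bears on the rail, with more than 20 N (contact force between hook and bin_spice above 20 N or contact force between bin_spice and rack_rail above 20 N).
It fails at once if the hand touches a bin (contact force between any of the fingers, the arm and bin_spice above 0.5 N or contact force between any of the fingers, the arm and bin_other above 0.5 N).
It fails at once if the spice bin tips by more than 0.12 rad, or a jar in it by more than 0.4 rad (angle between bin_lip's own z axis and vertical above 0.12 rad or angle between any of spice_a, spice_b, spice_c, salt's own z axis and vertical above 0.4 rad).
It fails at once if the other bin, the mug, the cup or the pepper mill is moved by more than 15 mm (distance of any of bin_other, mug, cup, pepper_mill from where it was at the start of the episode above 0.015 m).
It also fails if it takes over 72 s, if anything falls off the work surface, if the arm or the gripper's body presses on something with over 40 N, if the wrist force passes 120 N, or if a joint passes its speed limit or range.

## Robot

A 6-joint arm with a two-finger parallel gripper is mounted at the origin on a cart in front of the work surface, level with it; the furniture and walls round the work are solid. World frame = base frame: x ahead of the robot, y to its left, z up, the work surface at z = 0. Lengths are in m, angles in degrees, forces in N, time in s.
With the tool pointing down it reaches from about 0.225 to 0.875 m from the base axis. Payload 3.4 kg.
Tool frame: the origin (TCP) lies where the fingers leave the gripper's body, on its centre line; the fingertips stand 73 mm ahead of it and the grasp point (between the pads) lies 54 mm ahead of it; z points along the fingers, y is the line along which they close (so a half turn about z gives the same grasp; the last joint's range is limited). The gripper opens to 85 mm and grips with 20 to 120 N. Pads are 22 mm wide; open, the fingers measure 114 mm over their backs; the gripper's body (76 mm by 85 mm) begins 54 mm behind the grasp point. The pads swing forward as they close: fully open they stand 13 mm farther back than shut.
Start: joints at [-71.677, 15.808, 86.224, -0, 77.962, -6.933], TCP at [0.245, -0.52, 0.304] pointing down, gripper open.
Joint ranges: [-165.64, 165.64], [-43.16, 119.46], [12.63, 154.43], [-67.54, 247.53], [6.08, 155.33], [-154.97, 154.97]. Speed limits (degrees/s): [147.25, 147.25, 180, 180, 180, 180].

## Interface

Orientations are given as [roll, pitch, yaw] about the fixed x, y, z axes, in that order (R = Rz(yaw) Ry(pitch) Rx(roll)).
In Python, from station import sensors, read_camera, ctrl gives the robot as it stands.
- The arm moves only by the tool apply_moves, never from a script. Its argument "increments" is a list of rows, each an object with "claw": the opening in per cent of the stroke, from 0 (shut) to 100 (fully open); "delta_pos": the shift along the world's x, y, z scaled (see below), a list of three; "spin": the turn about the world's z scaled (see below). A call has exactly 10 rows; each row is the pose to reach, as a shift and turn from the pose commanded when the call began, turning the shorter way round; what a row does not reach only later rows make up. The controller multiplies each number of a shift by 0.25 m and each number of a turn by pi rad. A row lasts 1/10 s, in which the tool goes at most 50 mm and 8.59 degrees, less where a joint would pass 70% of its speed; a pose out of reach is approached as far as the arm can. A call with a number of a shift or a turn outside -1 to 1 is refused whole. A call with a gripper value outside its range is refused whole. The fingers move at their own pace and stop on an object; "newtons" is the grip in N (left out, the last holds). Time passes only in rows, so rows that repeat a pose let the fingers close, or fill a call up. It gives the time, the measured TCP pose, the force, the opening and the grip force at its end, in the units of the state.
- sensors.get_state(): the state, without advancing time (a new reading comes with each control period).
- read_camera(name): name is "scene" or "top" or "wrist"; returns a dict with "color" (480x640x3 uint8, red, green, blue), "range_z" (480x640 float32, m along the optical axis (not along the pixel's ray), 0 where there is no reading), "fx", "fy", "cx", "cy" (pixels), "position" and "attitude" of the camera in the world. Camera axes: x right, y down, z forward; pixel columns grow to the right and rows downward; lengths in m; the calibration is good to about 2 mm. The wrist camera is an equidistant fisheye: a pixel r from the principal point sees the ray r / f radians off the axis. A picture is of the moment at which its call begins.
- ctrl.close_job(): hands the job in; it is judged then, once.
The state is a dict: "time_s": time; "qpos": joint angles; "joint_velocities": joint speeds; "joint_efforts": joint torques, N m; "tcp_pos": TCP position; "eef_rot": TCP orientation; "ft_force": force on the tool from outside, world axes, zero at the start; "ft_torque": the same for the moment, N m; "finger_gap": opening from 0.0 (shut) to 1.0 (fully open); "grasp_force": force on a finger pad.
Only numpy, scipy, OpenCV 4.12 (cv2) and the standard library are available. Lean on these libraries where they do the work, as an engineer would, in place of code of your own. Each camera call takes 0.05 s, during which the arm holds its last target. There are 200 camera calls.

## Working session

There is one attempt and no reset: what is moved stays moved. The work goes in short steps, Python scripts to look and compute and a tool call to move; the robot and the scene stay as the last step left them, time stands still between calls to the robot, and variables do not carry over. Pictures are saved under pics/ and viewed, at most 11 in all, crops included, and the job is handed in when it is done.

Besides the shell and the picture viewer there is one more tool, called as a command line: name --argument value ..., lists and objects as JSON in quotes. apply_moves: Moves the arm, as the interface text tells. Shifts and turns lie within -1 to 1; 1 stands for 0.25 m of shift or pi rad of turn. Its arguments: {"type":"object","properties":{"increments":{"type":"array","items":{"type":"object","properties":{"claw":{"type":"number"},"delta_pos":{"type":"array","items":{"type":"number","minimum":-1,"maximum":1}},"spin":{"type":"number","minimum":-1,"maximum":1}}}},"newtons":{"type":"number"}},"required":["increments"]}

```bash
mkdir -p pics; cat > h.py <<'E'
import numpy as np, cv2
from scipy.spatial.transform import Rotation as R
from station import sensors, read_camera, ctrl
def grab(n):
    c=read_camera(n); return c
def rot(c):
    a=np.array(c["attitude"],float)
    if a.shape==(3,3): return a
    return R.from_euler('xyz',a,degrees=True).as_matrix()
def cloud(c):
    v,u=np.mgrid[0:480,0:640]; z=c["range_z"]
    P=np.stack([(u-c["cx"])/c["fx"]*z,(v-c["cy"])/c["fy"]*z,z],-1)
    return P@rot(c).T+np.array(c["position"])
def ray(c,u,v,h):
    d=rot(c)@np.array([(u-c["cx"])/c["fx"],(v-c["cy"])/c["fy"],1.]); p=np.array(c["position"])
    return p+d*(h-p[2])/d[2]
E
python3 - <<'E'
from h import *
import pickle
s=sensors.get_state(); print(s)
for n in("scene","top"):
    c=grab(n); pickle.dump(c,open(n+".pkl","wb")); print(n,c["position"],c["attitude"],c["fx"],c["cx"],c["cy"])
    cv2.imwrite(f"pics/{n}0.png",c["color"][:,:,::-1])
E
```

```text
{'time_s': 0.0, 'qpos': array([-7.16769941e+01,  1.58486788e+01,  8.62949323e+01, -2.21814799e-03,
        7.79620247e+01, -6.93192414e+00]), 'joint_velocities': array([ 0.0387195 , -0.09197935,  0.08464877, -0.08343504,  0.05134083,
       -0.0410612 ]), 'joint_efforts': array([ 2.14439247e-04, -4.16774261e+01, -2.45807827e+01, -3.06604834e-04,
        1.11943006e-02, -4.72912717e-06]), 'tcp_pos': array([ 0.24519047, -0.51966886,  0.30303107]), 'eef_rot': array([-1.79894875e+02, -1.05965014e-02,  2.52553850e+01]), 'ft_force': array([ 0.61214702, -0.31786201,  0.97865651]), 'ft_torque': array([-0.02672504,  0.0082415 ,  0.0149529 ]), 'grasp_force': 0.0, 'finger_gap': 0.9985989288828213}
scene [-0.4376705   0.89598642  0.69751937] [-113.87851537   -0.44282298 -127.72957434] 521.5617318909405 319.36144972310467 238.13570321959153
top [0.32957186 0.10117536 1.26698754] [-167.74956367   -0.24263874  -82.3927024 ] 521.6451904866145 320.89655907047467 242.4466500068054
```

View pics/scene0.png

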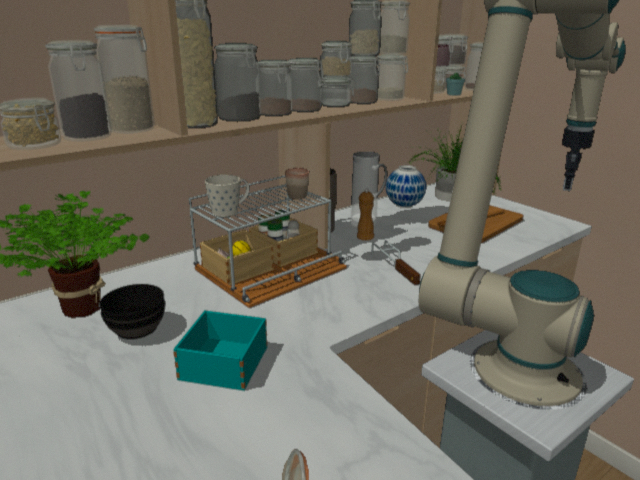

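View pics/top0.png

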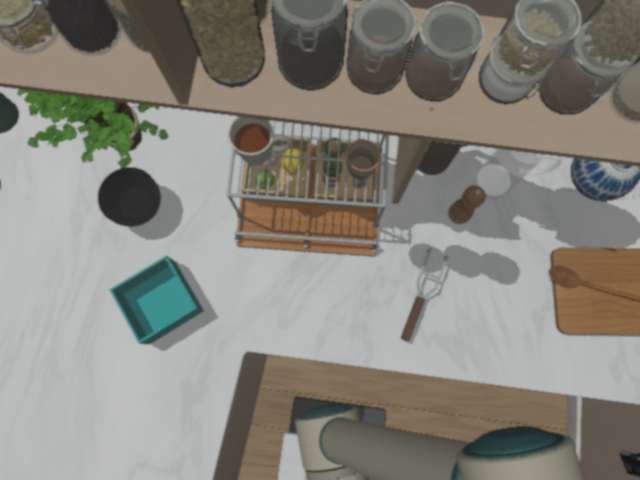

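The spice bin (green caps, top px ~(333,155)) is in the right bay. The hook's handle is at top px (413,318), with its tines at about (428,258) and (447,263). The rack's front board edge runs from (237,250) to (377,252), the mill is at (466,205), and the turquoise box is a decoy.

```bash
python3 - <<'E'
from h import *
import pickle
T=pickle.load(open("top.pkl","rb"));S=pickle.load(open("scene.pkl","rb"))
for n,c,box in(("top",T,(395,290,435,350)),("scene",S,(385,250,425,290))):
    P=cloud(c); im=c["color"].astype(int); hsv=cv2.cvtColor(c["color"],cv2.COLOR_RGB2HSV)
    u0,v0,u1,v1=box
    m=np.zeros((480,640),bool); m[v0:v1,u0:u1]=(hsv[v0:v1,u0:u1,1]>90)&(hsv[v0:v1,u0:u1,2]<150)
    v,u=np.nonzero(m); r=cv2.minAreaRect(np.c_[u,v].astype(np.float32)); bp=cv2.boxPoints(r)
    print(n,m.sum(),r,"depth z med",np.median(P[m][:,2]),"mean",np.median(P[m],0))
    print(np.array([ray(c,*b,0.034) for b in bp]).round(4))
    cv2.imwrite(f"pics/{n}m.png",(m*255).astype(np.uint8))
# tines and steel in top: points with height 15..60mm near
P=cloud(T); 
hs=P[...,2]
m=np.zeros((480,640),bool); m[235:300,410:460]=True
mm=m&(hs>0.012)&(hs<0.08); print("steel pts",mm.sum())
v,u=np.nonzero(mm)
from itertools import islice
for a in list(zip(u,v))[::12]: print(a,P[a[1],a[0]].round(3))
# board: orange mask on low plane
hsv=cv2.cvtColor(T["color"],cv2.COLOR_RGB2HSV)
b=np.zeros((480,640),bool); b[190:265,225:390]=True
b&=(hsv[...,1]>110)&(hsv[...,0]<18)&(hs<0.02)
q=P[b]; print("board",b.sum(),np.median(q[:,2]))
r=cv2.minAreaRect(q[:,:2].astype(np.float32)); print(cv2.boxPoints(r).round(4),r)
# rods of tier, rail by height in top
for lo,hi in((0.03,0.06),(0.175,0.2)):
    g=np.zeros((480,640),bool); g[110:265,225:395]=True
    g&=(hs>lo)&(hs<hi); print(lo,g.sum(),P[g].min(0).round(3),P[g].max(0).round(3))
# zoom images
cr=cv2.resize(T["color"][100:350,220:500],None,fx=2.4,fy=2.4,interpolation=cv2.INTER_CUBIC)
cv2.imwrite("pics/topcrop.png",cr[:,:,::-1])
cr=cv2.resize(S["color"][160:310,180:440],None,fx=3,fy=3,interpolation=cv2.INTER_CUBIC)
cv2.imwrite("pics/scenecrop.png",cr[:,:,::-1])
E
```

```text
top 3 ((407.6824951171875, 331.7481689453125), (1.4524080753326416, 11.70469856262207), 19.98310661315918) depth z med 0.03340203663481378 mean [ 0.40851004 -0.09862806  0.03340204]
[[ 0.3984 -0.0925  0.034 ]
 [ 0.4249 -0.0993  0.034 ]
 [ 0.4241 -0.1026  0.034 ]
 [ 0.3977 -0.0958  0.034 ]]
scene 294 ((407.2458801269531, 271.20489501953125), (31.625112533569336, 10.499025344848633), 39.80556869506836) depth z med 0.024864142751468643 mean [ 0.43471264 -0.09769665  0.02486414]
[[ 0.4739 -0.0739  0.034 ]
 [ 0.4992 -0.1267  0.034 ]
 [ 0.3717 -0.0891  0.034 ]
 [ 0.3519 -0.0413  0.034 ]]
steel pts 340
(np.int64(429), np.int64(248)) [ 0.617 -0.129  0.034]
(np.int64(427), np.int64(252)) [ 0.606 -0.125  0.037]
(np.int64(447), np.int64(255)) [ 0.604 -0.172  0.042]
(np.int64(447), np.int64(257)) [ 0.599 -0.172  0.043]
(np.int64(424), np.int64(260)) [ 0.585 -0.119  0.037]
(np.int64(424), np.int64(262)) [ 0.58  -0.12   0.038]
(np.int64(425), np.int64(264)) [ 0.576 -0.122  0.039]
(np.int64(424), np.int64(266)) [ 0.57  -0.12   0.042]
(np.int64(442), np.int64(268)) [ 0.572 -0.164  0.037]
(np.int64(4
[... 679 characters left out ...]
111  0.03 ]
(np.int64(430), np.int64(291)) [ 0.513 -0.141  0.035]
(np.int64(419), np.int64(293)) [ 0.507 -0.117  0.024]
(np.int64(429), np.int64(294)) [ 0.506 -0.14   0.03 ]
(np.int64(417), np.int64(296)) [ 0.498 -0.112  0.03 ]
(np.int64(418), np.int64(297)) [ 0.496 -0.114  0.032]
(np.int64(419), np.int64(298)) [ 0.493 -0.116  0.037]
(np.int64(421), np.int64(299)) [ 0.491 -0.121  0.035]
board 4889 0.011046018351481113
[[0.5675 0.334 ]
 [0.5864 0.    ]
 [0.7413 0.0088]
 [0.7223 0.3428]] ((0.6543834209442139, 0.1714126169681549), (0.15511661767959595, 0.3345673084259033), 3.2468113899230957)
0.03 1240 [ 0.58  -0.032  0.03 ] [0.857 0.343 0.06 ]
0.175 2868 [0.636 0.002 0.175] [0.823 0.355 0.2  ]
```

View pics/topcrop.png

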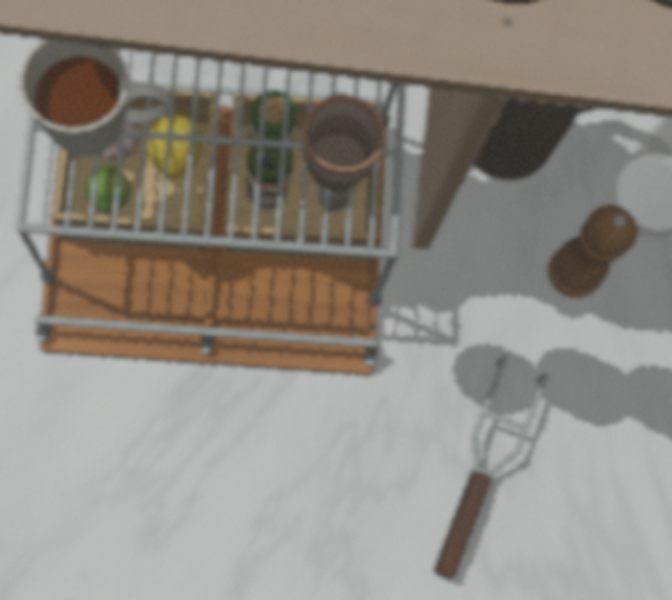

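View pics/scenecrop.png

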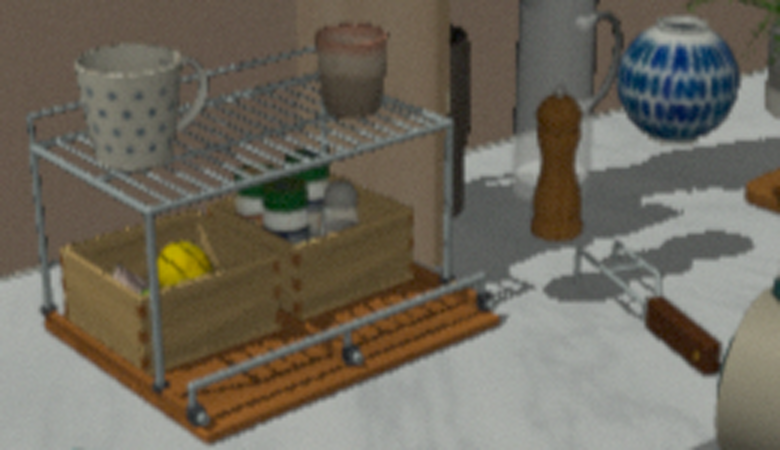

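The crops confirm it. The lime and lemon bin is on the left, and the spice bin is on the right with its front wall near the tier edge. The rail crosses in front at crop y~330, the hook has its tines ahead, and it is yawed about -15°. Next I'll fit the positions in the rack frame.

```bash
cat > fit.py <<'E'
from h import *
import pickle
T=pickle.load(open("top.pkl","rb"));S=pickle.load(open("scene.pkl","rb"))
P=cloud(T); hs=P[...,2]; hsv=cv2.cvtColor(T["color"],cv2.COLOR_RGB2HSV); im=T["color"].astype(int)
# handle
m=np.zeros((480,640),bool); m[285:350,395:435]=True
m&=(im[...,0]-im[...,2]>25)&(im.sum(2)<330)
v,u=np.nonzero(m); q=np.array([ray(T,a,b,.034) for a,b in zip(u,v)])[:,:2]
r=cv2.minAreaRect(q.astype(np.float32)); bp=cv2.boxPoints(r)
c0=q.mean(0); _,_,V=np.linalg.svd(q-c0); d=V[0]*np.sign(V[0,0]); t=(q-c0)@d
print("handle n",m.sum(),"c",c0,"ang",np.degrees(np.arctan2(d[1],d[0])),"t",t.min(),t.max(),r[1], "depth z",np.median(hs[m]))
# tine front corners: rods at height .038
for uv in((429,248),(447,255)): print("tine",ray(T,*uv,.041)[:2])
# board front edge line
b=np.zeros((480,640),bool); b[190:265,225:390]=True
b&=(hsv[...,1]>100)&(hsv[...,0]<20)
pts=[]
for uu in range(245,372):
    vv=np.nonzero(b[:,uu])[0]
    if len(vv): pts.append((uu,vv.max()+.5))
pts=np.array(pts); e=np.array([ray(T,*p,.010)[:2] for p in pts])
k=np.polyfit(e[:,1],e[:,0],1); res=e[:,0]-np.polyval(k,e[:,1]); g=abs(res)<.003; k=np.polyfit(e[g,1],e[g,0],1)
print("front edge x=",k,"yaw",np.degrees(-np.arctan(k[0])),"n",g.sum())
for w in(T,):
    for vv in(225,235,245): 
        uu=np.nonzero(b[vv])[0]; print("row",vv,uu.min(),uu.max(),ray(T,uu.min()-.5,vv,.012)[:2],ray(T,uu.max()+.5,vv,.012)[:2])
E
python3 fit.py
```

```text
handle n 217 c [ 0.44143547 -0.10509227] ang -15.50449623343186 t -0.04789303170626373 0.05295266159854712 (0.012953194789588451, 0.10085063427686691) depth z 0.03381644472234324
tine [ 0.61519532 -0.12784664]
tine [ 0.60387895 -0.17213042]
front edge x= [-0.05957998  0.58723007] yaw 3.4096509010623697 n 127
row 225 239 372 [0.61701021 0.34021389] [0.66134317 0.01095878]
row 235 306 375 [0.61395691 0.17215118] [0.63701798 0.00076834]
row 245 240 370 [0.56734441 0.32939083] [0.61026955 0.01017855]
```

```bash
python3 - <<'E'
from h import *
import pickle
T=pickle.load(open("top.pkl","rb"));S=pickle.load(open("scene.pkl","rb"))
a=np.radians(3.4);M=np.array([[np.cos(a),np.sin(a)],[-np.sin(a),np.cos(a)]])
for n,c in(("top",T),("scene",S)):
    P=cloud(c);X=P.copy();X[...,:2]=P[...,:2]@M.T
    ok=(c["range_z"]>0)&(X[...,0]>.55)&(X[...,0]<.9)&(X[...,1]>-.15)&(X[...,1]<.4)
    f=lambda lo,hi:X[ok&(X[...,2]>lo)&(X[...,2]<hi)]
    q=f(.006,.02); print(n,"board x",np.percentile(q[:,0],[.5,2,98]).round(3),"y",np.percentile(q[:,1],[.5,2,50,98,99.5]).round(3))
    q=f(.035,.056);q=q[q[:,0]<.66]; print(" rail x",np.percentile(q[:,0],[5,50,95]).round(3),"z",np.percentile(q[:,2],[50,95]).round(3),"y",np.percentile(q[:,1],[1,99]).round(3))
    q=f(.178,.196); print(" tier x",np.percentile(q[:,0],[.5,2,99]).round(3),"y",np.percentile(q[:,1],[1,99]).round(3),np.median(q[:,2]))
    q=f(.082,.096)
    h,e=np.histogram(q[:,1],np.arange(-.04,.34,.01));print(" bin y",list(zip(e.round(2),h)))
    for lo,hi in((-.01,.11),(.16,.29)):
        w=q[(q[:,1]>lo)&(q[:,1]<hi)];h,e=np.histogram(w[:,0],np.arange(.64,.72,.003));print(" bin x",lo,list(zip(e.round(3),h)),"zmed",np.median(w[:,2]))
E
```

```text
top board x [0.584 0.586 0.816] y [-0.081 -0.026  0.13   0.293  0.299]
 rail x [0.605 0.608 0.613] z [0.048 0.052] y [-0.148  0.302]
 tier x [0.655 0.656 0.827] y [-0.116  0.305] 0.1922647998968915
 bin y [(np.float64(-0.04), np.int64(12)), (np.float64(-0.03), np.int64(55)), (np.float64(-0.02), np.int64(18)), (np.float64(-0.01), np.int64(12)), (np.float64(0.0), np.int64(8)), (np.float64(0.01), np.int64(13)), (np.float64(0.02), np.int64(6)), (np.float64(0.03), np.int64(16)), (np.float64(0.04), np.int64(11)), (np.float64(0.05), np.int64(27)), (np.float64(0.06), np.int64(35)), (np.float64(0.07), np.int64(16)), (np.float64(0.08), np.int64(25)), (np.float64(0.09), np.int64(13)), (np.float64(0.1), np.int64(42)), (np.float64(0.11), np.int64(37)), (np.float64(0.12), np.int64(86)), (np.float64(0.13), np.int64(0)), (np.float64(0.14), np.int64(140)), (np.float64(0.15), np.int64(29)), (np.float64(0.16), np.int64(15)), (np.float64(0.17), np.int64(26)), (np.float64(0.18), np.int64(13)), (np.float64(0.19), np.int64(13)), (np.float64(0.2), np.int64(8)), (np.float64(0.21), np.int64(13)), (np.float64(
[... 4801 characters left out ...]
loat64(0.658), np.int64(0)), (np.float64(0.661), np.int64(0)), (np.float64(0.664), np.int64(0)), (np.float64(0.667), np.int64(0)), (np.float64(0.67), np.int64(0)), (np.float64(0.673), np.int64(0)), (np.float64(0.676), np.int64(0)), (np.float64(0.679), np.int64(0)), (np.float64(0.682), np.int64(0)), (np.float64(0.685), np.int64(0)), (np.float64(0.688), np.int64(0)), (np.float64(0.691), np.int64(0)), (np.float64(0.694), np.int64(0)), (np.float64(0.697), np.int64(11)), (np.float64(0.7), np.int64(39)), (np.float64(0.703), np.int64(39)), (np.float64(0.706), np.int64(13)), (np.float64(0.709), np.int64(5)), (np.float64(0.712), np.int64(2)), (np.float64(0.715), np.int64(2))] zmed 0.08611690058072602
```

Both views agree in the frame turned 3.4°. The spice lip is at x'≈0.7065, y'≈0.049, and the rail axis is at x'≈0.607. The grip point is at (0.463,-0.111), yaw -15.5°. I'll grasp 8 mm ahead of it.

apply_moves --increments '[{"delta_pos": [0.1, 0.12, 0], "spin": -0.03, "claw": 100}, {"delta_pos": [0.2, 0.24, 0], "spin": -0.06, "claw": 100}, {"delta_pos": [0.3, 0.36, 0], "spin": -0.1, "claw": 100}, {"delta_pos": [0.4, 0.48, 0], "spin": -0.14, "claw": 100}, {"delta_pos": [0.5, 0.6, -0.03], "spin": -0.18, "claw": 100}, {"delta_pos": [0.6, 0.72, -0.06], "spin": -0.21, "claw": 100}, {"delta_pos": [0.7, 0.84, -0.1], "spin": -0.2267, "claw": 100}, {"delta_pos": [0.8, 0.94, -0.15], "spin": -0.2267, "claw": 100}, {"delta_pos": [0.88, 1.0, -0.2], "spin": -0.2267, "claw": 100}, {"delta_pos": [0.903, 1.0, -0.2], "spin": -0.2267, "claw": 100}]' --newtons 80

```text
time_s: 1.1
tcp_pos: [0.4717, -0.2673, 0.2519]
eef_rot: [-179.9, 0.2, -15.4]
ft_force: [-0.8, -0.7, 0.2]
finger_gap: 0.998
grasp_force: 0.0
```

apply_moves --increments '[{"delta_pos": [0, 0.15, 0], "claw": 100}, {"delta_pos": [0, 0.3, -0.05], "claw": 100}, {"delta_pos": [0, 0.45, -0.12], "claw": 100}, {"delta_pos": [0, 0.58, -0.2], "claw": 100}, {"delta_pos": [0, 0.628, -0.28], "claw": 100}, {"delta_pos": [0, 0.628, -0.34], "claw": 100}, {"delta_pos": [0, 0.628, -0.4], "claw": 100}, {"delta_pos": [0, 0.628, -0.44], "claw": 100}, {"delta_pos": [0, 0.628, -0.44], "claw": 100}, {"delta_pos": [0, 0.628, -0.44], "claw": 100}]'

```text
schema error: expected keys claw, delta_pos, spin
```

```bash
python3 - <<'E'
from h import *
s=sensors.get_state(); print(s["tcp_pos"],s["eef_rot"],s["ft_force"])
c=grab("wrist"); print(c["position"],c["attitude"],c["fx"],c["cx"],c["cy"])
cv2.imwrite("pics/wrist1.png",c["color"][:,:,::-1])
import pickle; pickle.dump(c,open("w1.pkl","wb"))
E
```

```text
[ 0.47169563 -0.26731738  0.25190413] [-179.85929904    0.21269228  -15.35877835] [-0.7581599  -0.69599519  0.23385703]
[ 0.55194714 -0.28889668  0.3222762 ] [ 1.60828978e+02  1.08551178e-01 -1.05361633e+02] 371.64829954431775 321.18876157985073 235.0022549966093
```

View pics/wrist1.png

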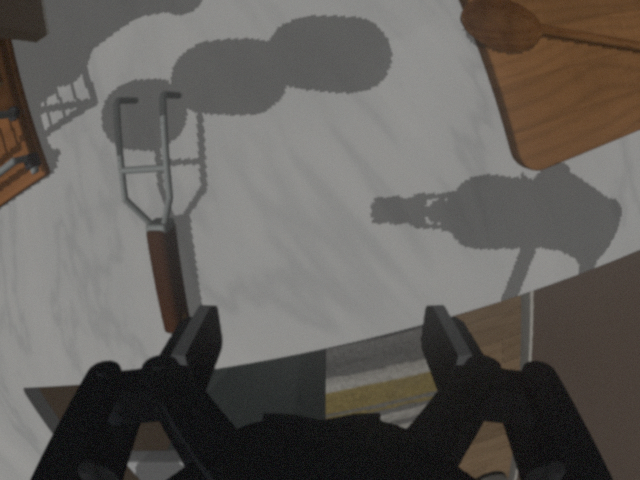

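The move was refused because every row needs a spin. The wrist picture shows the hook with its handle from (158,228) to (175,330) and its tine tops at (127,100) and (172,95). I'll repeat the move with spin included.

apply_moves --increments '[{"delta_pos": [0, 0.15, 0], "spin": 0, "claw": 100}, {"delta_pos": [0, 0.3, -0.05], "spin": 0, "claw": 100}, {"delta_pos": [0, 0.45, -0.12], "spin": 0, "claw": 100}, {"delta_pos": [0, 0.58, -0.2], "spin": 0, "claw": 100}, {"delta_pos": [0, 0.628, -0.28], "spin": 0, "claw": 100}, {"delta_pos": [0, 0.628, -0.34], "spin": 0, "claw": 100}, {"delta_pos": [0, 0.628, -0.4], "spin": 0, "claw": 100}, {"delta_pos": [0, 0.628, -0.44], "spin": 0, "claw": 100}, {"delta_pos": [0, 0.628, -0.44], "spin": 0, "claw": 100}, {"delta_pos": [0, 0.628, -0.44], "spin": 0, "claw": 100}]'

```text
time_s: 2.15
tcp_pos: [0.4713, -0.1139, 0.1443]
eef_rot: [180.0, -0.0, -15.6]
ft_force: [0.5, 0.2, -0.6]
finger_gap: 0.998
grasp_force: 0.0
```

```bash
cat >> h.py <<'E'
def fray(c,u,v):
    x,y=(u-c["cx"])/c["fx"],(v-c["cy"])/c["fy"]; r=np.hypot(x,y)
    return rot(c)@np.array([x/r*np.sin(r),y/r*np.sin(r),np.cos(r)])
def fpt(c,u,v,h):
    d=fray(c,u,v); p=np.array(c["position"]); return p+d*(h-p[2])/d[2]
E
python3 - <<'E'
from h import *
import pickle
s=sensors.get_state(); print(s["tcp_pos"],s["eef_rot"],s["ft_force"])
c=grab("wrist"); pickle.dump(c,open("w2.pkl","wb"))
cv2.imwrite("pics/wrist2.png",c["color"][:,:,::-1])
for n in("w1","w2"):
    c=pickle.load(open(n+".pkl","rb")); im=c["color"].astype(int)
    m=((im[...,0]-im[...,2]>25)&(im.sum(2)<300)).astype(np.uint8); m[300:]=0 if n=="w2" else m[300:]
    k,l,st,ce=cv2.connectedComponentsWithStats(m)
    for i in range(1,k):
        if st[i,4]>300: print(n,st[i],ce[i].round(1),fpt(c,*ce[i],.034).round(4))
E
```

```text
[ 0.47126252 -0.11387038  0.14433528] [ 1.79979053e+02 -2.99471120e-02 -1.56017321e+01] [ 0.53316521  0.2016252  -0.64597638]
w1 [  462     0   178   170 22771] [561.7  71.3] [ 0.5458 -0.5043  0.034 ]
w1 [  0  50  15  61 444] [ 4.5 87.8] [0.6889 0.0018 0.034 ]
w1 [   0  118   30   49 1021] [ 11.7 140.1] [0.6343 0.0104 0.034 ]
w1 [  0 163  46  43 992] [ 17.3 180.9] [0.5933 0.0207 0.034 ]
w1 [ 461  297   59   73 2161] [499.2 334.6] [ 0.3038 -0.4084  0.034 ]
w1 [ 326  372  110   42 2175] [378.8 392.7] [ 0.2708 -0.2736  0.034 ]
w1 [ 459  422   53   55 1897] [487.8 451.4] [ 0.0996 -0.3961  0.034 ]
w2 [ 10   0  41  19 542] [31.3  8. ] [0.6767 0.0097 0.034 ]
w2 [   0   27   72   98 4437] [27.9 68.8] [0.6394 0.0213 0.034 ]
w2 [   0  104   96   90 3907] [ 37.2 143.1] [0.5931 0.029  0.034 ]
```

View pics/wrist2.png

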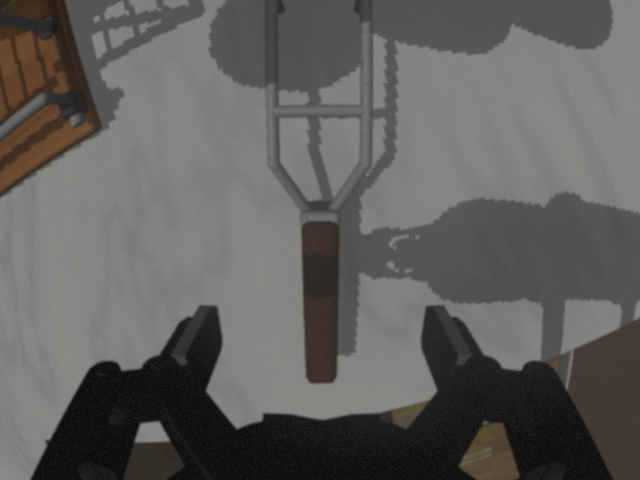

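The handle is centred between the fingers at u≈320, aligned, with its front end at (320,222) and its rear at (320,382). I'll check the height and the fore/aft position.

```bash
python3 - <<'E'
from h import *
import pickle
a,b=[pickle.load(open(n,"rb")) for n in("w1.pkl","w2.pkl")]
for p,q in(((160,231),(320,222)),((176,331),(320,382))):
    A=np.c_[fray(a,*p),-fray(b,*q)]; o=np.array(b["position"])-a["position"]
    t=np.linalg.lstsq(A,o,rcond=None)[0]; print("tri",a["position"]+fray(a,*p)*t[0],b["position"]+fray(b,*q)*t[1])
    print(" plane",fpt(b,*q,.034))
f,r=fpt(b,320,222,.034),fpt(b,320,382,.034); d=(f-r)/np.linalg.norm(f-r); print(np.linalg.norm(f-r), "grip",f-.035*d, np.degrees(np.arctan2(d[1],d[0])))
E
```

```text
tri [ 0.49353041 -0.11894617  0.01986325] [ 0.49408081 -0.11906042  0.01969272]
 plane [ 0.49826363 -0.12026452  0.034     ]
tri [ 0.39148085 -0.0910922   0.02409059] [ 0.38970326 -0.08976074  0.02593043]
 plane [ 0.3965936  -0.09171236  0.034     ]
0.10560313678171318 grip [ 0.46456718 -0.11080149  0.034     ] -15.68642031850832
```

apply_moves --increments '[{"delta_pos": [0, 0, -0.07], "spin": 0, "claw": 100}, {"delta_pos": [0, 0, -0.14], "spin": 0, "claw": 100}, {"delta_pos": [0, 0, -0.2], "spin": 0, "claw": 100}, {"delta_pos": [0, 0, -0.24], "spin": 0, "claw": 80}, {"delta_pos": [0, 0, -0.264], "spin": 0, "claw": 60}, {"delta_pos": [0, 0, -0.264], "spin": 0, "claw": 40}, {"delta_pos": [0, 0, -0.264], "spin": 0, "claw": 20}, {"delta_pos": [0, 0, -0.264], "spin": 0, "claw": 0}, {"delta_pos": [0, 0, -0.264], "spin": 0, "claw": 0}, {"delta_pos": [0, 0, -0.264], "spin": 0, "claw": 0}]' --newtons 80

```text
time_s: 3.2
tcp_pos: [0.4717, -0.1133, 0.0787]
eef_rot: [180.0, -0.1, -15.5]
ft_force: [-0.1, 0.0, 6.4]
finger_gap: 0.219
grasp_force: 78.6
```

apply_moves --increments '[{"delta_pos": [0, 0, 0.06], "spin": 0, "claw": 0}, {"delta_pos": [0, 0, 0.16], "spin": 0, "claw": 0}, {"delta_pos": [0, 0, 0.28], "spin": 0, "claw": 0}, {"delta_pos": [0, 0.06, 0.38], "spin": 0.01, "claw": 0}, {"delta_pos": [0, 0.18, 0.44], "spin": 0.025, "claw": 0}, {"delta_pos": [0.01, 0.32, 0.46], "spin": 0.045, "claw": 0}, {"delta_pos": [0.01, 0.46, 0.46], "spin": 0.065, "claw": 0}, {"delta_pos": [0.02, 0.6, 0.46], "spin": 0.085, "claw": 0}, {"delta_pos": [0.022, 0.71, 0.46], "spin": 0.1, "claw": 0}, {"delta_pos": [0.022, 0.762, 0.46], "spin": 0.105, "claw": 0}]'

```text
time_s: 4.2
tcp_pos: [0.4759, 0.0795, 0.1926]
eef_rot: [-180.0, 0.1, 3.5]
ft_force: [0.0, 0.4, -0.7]
finger_gap: 0.218
grasp_force: 78.3
```

```bash
python3 - <<'E'
from h import *
import pickle
s=sensors.get_state(); print(s["tcp_pos"],s["eef_rot"],s["ft_force"],s["finger_gap"])
ims=[]
for n in("scene","top","wrist"):
    c=grab(n); pickle.dump(c,open(n+"2.pkl","wb"))
    ims.append(c["color"])
A=cv2.resize(ims[0][160:330,190:430],(400,283)); B=cv2.resize(ims[1][110:350,220:470],(400,384)); W=cv2.resize(ims[2],(400,300))
o=np.zeros((590,800,3),np.uint8); o[:283,:400]=A; o[:384,400:]=B; o[285:585,:400]=W
cv2.imwrite("pics/held.png",o[:,:,::-1])
E
```

```text
[0.47589624 0.07947968 0.19262775] [-1.79966112e+02  5.38537787e-02  3.52059676e+00] [ 0.02294753  0.36167899 -0.72902224] 0.21796283993369556
```

View pics/held.png

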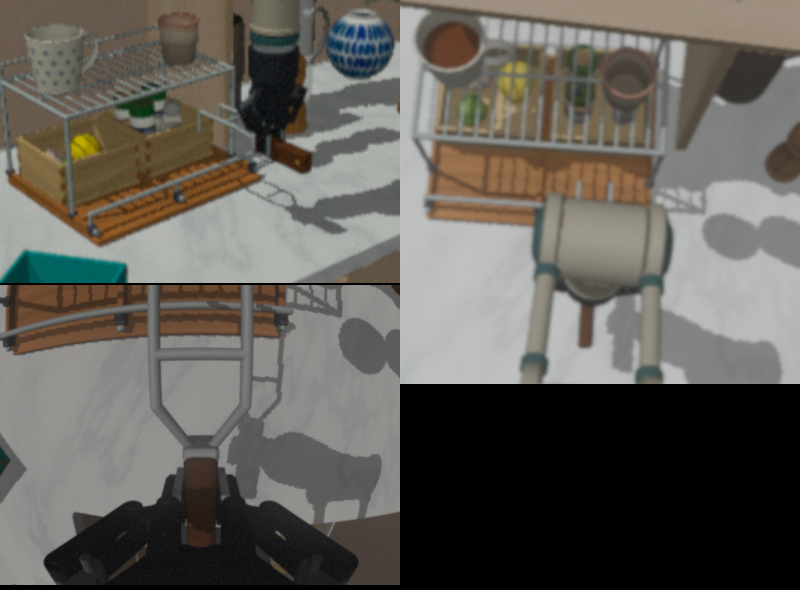

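The hook is held level and aligned, with its tine tops at composite (583,185) and (610,185), just behind the rail. I'll check the tine position in the rack frame.

```bash
python3 - <<'E'
from h import *
import pickle
a=np.radians(3.4);M=np.array([[np.cos(a),np.sin(a)],[-np.sin(a),np.cos(a)]])
for n in("top2","scene2"):
    c=pickle.load(open(n+".pkl","rb"));P=cloud(c);X=P.copy();X[...,:2]=P[...,:2]@M.T
    g=(c["range_z"]>0)&(X[...,0]>.56)&(X[...,0]<.645)&(X[...,1]>.01)&(X[...,1]<.09)&(X[...,2]>.07)&(X[...,2]<.2)
    q=X[g]; print(n,len(q),"max x",np.sort(q[:,0])[-5:].round(3),"y",np.percentile(q[:,1],[2,98]).round(3),"z",np.percentile(q[:,2],[2,50,98]).round(3))
    for lo in np.arange(.56,.64,.015):
        w=q[(q[:,0]>lo)&(q[:,0]<lo+.015)]
        if len(w): print("  x",lo.round(3),len(w),"z med/max",np.median(w[:,2]).round(3),w[:,2].max().round(3))
E
```

```text
top2 68 max x [0.622 0.623 0.623 0.623 0.624] y [0.028 0.077] z [0.147 0.153 0.157]
  x 0.59 20 z med/max 0.153 0.157
  x 0.605 39 z med/max 0.153 0.157
  x 0.62 9 z med/max 0.151 0.154
scene2 114 max x [0.623 0.624 0.624 0.626 0.626] y [0.026 0.077] z [0.115 0.149 0.154]
  x 0.56 23 z med/max 0.151 0.154
  x 0.575 17 z med/max 0.151 0.154
  x 0.59 17 z med/max 0.151 0.154
  x 0.605 28 z med/max 0.149 0.154
  x 0.62 29 z med/max 0.131 0.152
```

apply_moves --increments '[{"delta_pos": [0.05, 0.003, 0], "spin": 0, "claw": 0}, {"delta_pos": [0.13, 0.008, 0], "spin": 0, "claw": 0}, {"delta_pos": [0.22, 0.013, 0], "spin": 0, "claw": 0}, {"delta_pos": [0.31, 0.018, 0], "spin": 0, "claw": 0}, {"delta_pos": [0.37, 0.022, 0], "spin": 0, "claw": 0}, {"delta_pos": [0.399, 0.024, 0], "spin": 0, "claw": 0}, {"delta_pos": [0.399, 0.024, -0.05], "spin": 0, "claw": 0}, {"delta_pos": [0.399, 0.024, -0.11], "spin": 0, "claw": 0}, {"delta_pos": [0.399, 0.024, -0.17], "spin": 0, "claw": 0}, {"delta_pos": [0.399, 0.024, -0.21], "spin": 0, "claw": 0}]'

```text
time_s: 5.35
tcp_pos: [0.5746, 0.0829, 0.1385]
eef_rot: [180.0, 0.2, 3.3]
ft_force: [-0.4, 0.0, -1.7]
finger_gap: 0.224
grasp_force: 78.3
```

```bash
python3 - <<'E'
from h import *
s=sensors.get_state(); print(s["tcp_pos"],s["eef_rot"],s["ft_force"],s["finger_gap"])
c=grab("scene"); cv2.imwrite("pics/ins.png",cv2.resize(c["color"][170:310,200:400],(800,560),interpolation=cv2.INTER_CUBIC)[:,:,::-1])
E
```

```text
[0.57458554 0.08285046 0.13846193] [179.99159673   0.21322703   3.31014342] [-3.59956723e-01  1.07146209e-03 -1.68417482e+00] 0.22445106432275969
```

View pics/ins.png

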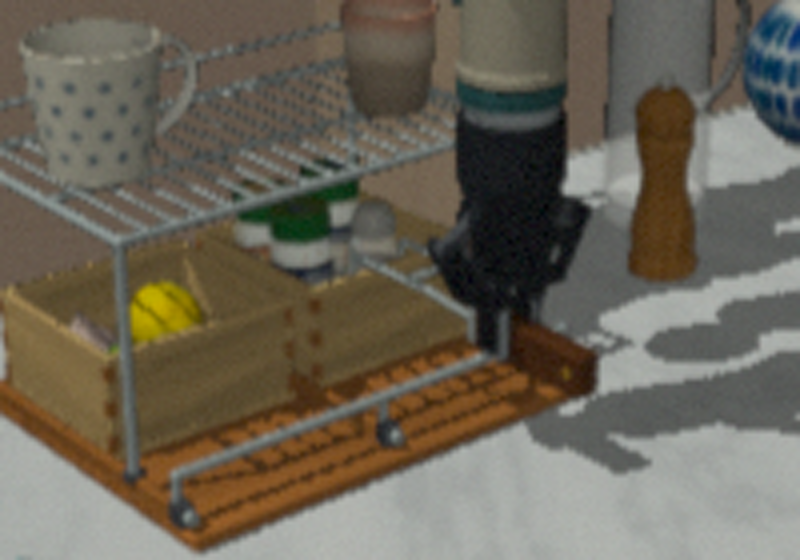

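The tines are inside the spice bin's front wall, with the rods passing over it at about px (400,270). Now I'll draw slowly.

apply_moves --increments '[{"delta_pos": [-0.01, -0.0006, 0], "spin": 0, "claw": 0}, {"delta_pos": [-0.02, -0.0012, 0], "spin": 0, "claw": 0}, {"delta_pos": [-0.03, -0.0018, 0], "spin": 0, "claw": 0}, {"delta_pos": [-0.04, -0.0024, 0], "spin": 0, "claw": 0}, {"delta_pos": [-0.05, -0.003, 0], "spin": 0, "claw": 0}, {"delta_pos": [-0.06, -0.0036, 0], "spin": 0, "claw": 0}, {"delta_pos": [-0.07, -0.0042, 0], "spin": 0, "claw": 0}, {"delta_pos": [-0.08, -0.0048, 0], "spin": 0, "claw": 0}, {"delta_pos": [-0.09, -0.0054, 0], "spin": 0, "claw": 0}, {"delta_pos": [-0.1, -0.006, 0], "spin": 0, "claw": 0}]'

```text
time_s: 6.4
tcp_pos: [0.552, 0.0819, 0.1408]
eef_rot: [180.0, -0.1, 3.3]
ft_force: [5.1, 0.4, -1.6]
finger_gap: 0.22
grasp_force: 78.3
```

apply_moves --increments '[{"delta_pos": [-0.014, -0.0008, 0], "spin": 0, "claw": 0}, {"delta_pos": [-0.028, -0.0016, 0], "spin": 0, "claw": 0}, {"delta_pos": [-0.042, -0.0025, 0], "spin": 0, "claw": 0}, {"delta_pos": [-0.056, -0.0033, 0], "spin": 0, "claw": 0}, {"delta_pos": [-0.07, -0.0042, 0], "spin": 0, "claw": 0}, {"delta_pos": [-0.084, -0.005, 0], "spin": 0, "claw": 0}, {"delta_pos": [-0.098, -0.0058, 0], "spin": 0, "claw": 0}, {"delta_pos": [-0.112, -0.0067, 0], "spin": 0, "claw": 0}, {"delta_pos": [-0.126, -0.0075, 0], "spin": 0, "claw": 0}, {"delta_pos": [-0.14, -0.0083, 0], "spin": 0, "claw": 0}]'

```text
time_s: 7.4
tcp_pos: [0.5197, 0.0801, 0.1413]
eef_rot: [-180.0, -0.5, 3.4]
ft_force: [10.2, 4.1, -5.5]
finger_gap: 0.217
grasp_force: 78.5
```

```bash
python3 - <<'E'
from h import *
s=sensors.get_state(); print(s["tcp_pos"],s["eef_rot"],s["ft_force"],s["finger_gap"])
a=np.radians(3.4);M=np.array([[np.cos(a),np.sin(a)],[-np.sin(a),np.cos(a)]])
c=grab("scene");P=cloud(c);X=P.copy();X[...,:2]=P[...,:2]@M.T
ok=(c["range_z"]>0)&(X[...,0]>.55)&(X[...,0]<.72)&(X[...,2]>.082)&(X[...,2]<.093)
for lo in(0.08,.1,.11):
    q=X[ok&(X[...,1]>lo)&(X[...,1]<lo+.015)]; print(lo,np.sort(q[:,0])[:12].round(4))
E
```

```text
[0.5196713  0.0801158  0.14126507] [-179.99406814   -0.49461435    3.39527069] [10.1563477   4.1489676  -5.48119868] 0.21706711397787892
0.08 [0.6544 0.6554 0.6555 0.6555 0.6567 0.657  0.6576 0.6585 0.6586 0.6591
 0.6604 0.696 ]
0.1 [0.6515 0.6523 0.6538 0.6542 0.6543 0.6548 0.655  0.657  0.659  0.6621
 0.6979 0.7019]
0.11 [0.6485 0.6505 0.6517 0.6529 0.6531 0.6542 0.6558 0.6561 0.6583 0.659
 0.6617 0.6621]
```

```bash
python3 - <<'E'
from h import *
c=grab("scene"); t=grab("top"); w=grab("wrist")
s=sensors.get_state(); print(s["time_s"],s["tcp_pos"],s["ft_force"],s["ft_torque"])
o=np.zeros((600,800,3),np.uint8); o[:300,:400]=cv2.resize(c["color"][180:300,210:370],(400,300),interpolation=cv2.INTER_CUBIC)
o[:300,400:]=cv2.resize(t["color"][130:265,225:405],(400,300),interpolation=cv2.INTER_CUBIC)
o[300:,:400]=cv2.resize(w["color"],(400,300)); 
cv2.imwrite("pics/pull.png",o[:,:,::-1])
E
```

```text
7.6 [0.51707566 0.08055937 0.14085502] [ 5.37213483  3.64077934 -1.34268904] [ 0.55392279 -0.82724755  0.55589893]
```

View pics/pull.png

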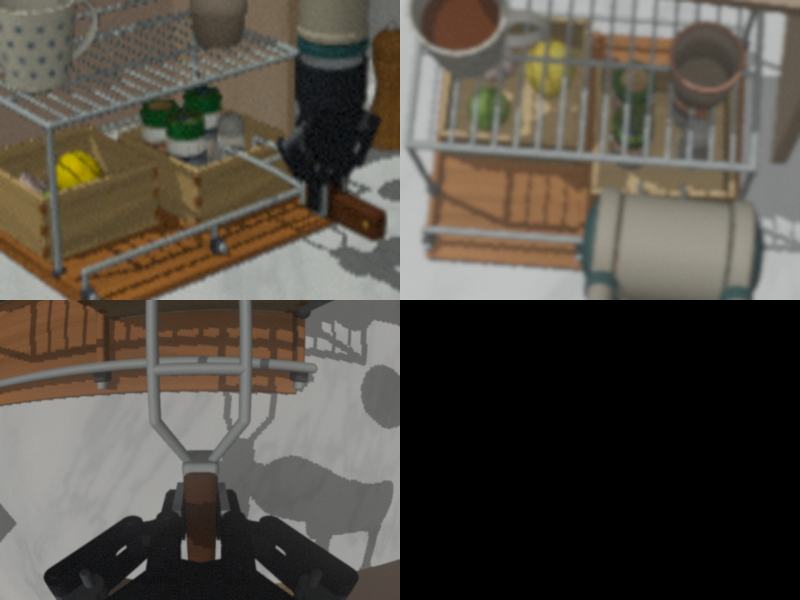

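The bin is about 50 mm forward and almost square, with its jars upright and a sliding force of about 5 N. There is a +y side load of 3.6 N, so I'll ease the hand 1.5 mm to +y while drawing on slowly.

apply_moves --increments '[{"delta_pos": [0, 0.003, 0], "spin": 0, "claw": 0}, {"delta_pos": [0, 0.006, 0], "spin": 0, "claw": 0}, {"delta_pos": [-0.006, 0.0057, 0], "spin": 0, "claw": 0}, {"delta_pos": [-0.012, 0.0053, 0], "spin": 0, "claw": 0}, {"delta_pos": [-0.018, 0.005, 0], "spin": 0, "claw": 0}, {"delta_pos": [-0.024, 0.0046, 0], "spin": 0, "claw": 0}, {"delta_pos": [-0.03, 0.0042, 0], "spin": 0, "claw": 0}, {"delta_pos": [-0.036, 0.0039, 0], "spin": 0, "claw": 0}, {"delta_pos": [-0.042, 0.0035, 0], "spin": 0, "claw": 0}, {"delta_pos": [-0.048, 0.003, 0], "spin": 0, "claw": 0}]'

```text
time_s: 8.6
tcp_pos: [0.5049, 0.0807, 0.1408]
eef_rot: [180.0, -0.1, 3.4]
ft_force: [5.7, 1.3, -1.5]
finger_gap: 0.22
grasp_force: 78.9
```

```bash
cat > st.py <<'E'
from h import *
c=grab("scene"); s=sensors.get_state(); print(s["time_s"],s["tcp_pos"].round(4),s["eef_rot"].round(2),s["ft_force"].round(2))
a=np.radians(3.4);M=np.array([[np.cos(a),np.sin(a)],[-np.sin(a),np.cos(a)]])
P=cloud(c);X=P.copy();X[...,:2]=P[...,:2]@M.T
ok=(c["range_z"]>0)&(X[...,0]>.55)&(X[...,0]<.7)
q=X[ok&(X[...,2]>.06)&(X[...,2]<.088)&(X[...,1]>.085)&(X[...,1]<.122)]  # front wall face
f=np.median(q[:,0]); q=q[abs(q[:,0]-f)<.008]
if len(q)>5: k=np.polyfit(q[:,1],q[:,0],1); print("bin front x'",np.median(q[:,0]).round(4),len(q),"slope",k[0].round(3))
q=X[ok&(X[...,2]>.040)&(X[...,2]<.053)&(X[...,1]>.15)&(X[...,1]<.29)&(X[...,0]<.63)]; print("rail",np.median(q[:,0]).round(4))
E
python3 st.py
```

```text
8.65 [0.5045 0.0807 0.1408] [ 1.7999e+02 -8.0000e-02  3.3700e+00] [ 4.58  1.71 -0.47]
bin front x' 0.6428 95 slope 0.039
rail 0.6069
```

apply_moves --increments '[{"delta_pos": [-0.008, 0.0005, 0], "spin": 0, "claw": 0}, {"delta_pos": [-0.016, 0.0003, 0], "spin": 0, "claw": 0}, {"delta_pos": [-0.024, 0, 0], "spin": 0, "claw": 0}, {"delta_pos": [-0.032, -0.0003, 0], "spin": 0, "claw": 0}, {"delta_pos": [-0.04, -0.0006, 0], "spin": 0, "claw": 0}, {"delta_pos": [-0.048, -0.001, 0], "spin": 0, "claw": 0}, {"delta_pos": [-0.056, -0.0015, 0], "spin": 0, "claw": 0}, {"delta_pos": [-0.064, -0.002, 0], "spin": 0, "claw": 0}, {"delta_pos": [-0.072, -0.0025, 0], "spin": 0, "claw": 0}, {"delta_pos": [-0.08, -0.003, 0], "spin": 0, "claw": 0}]'

```text
time_s: 9.65
tcp_pos: [0.485, 0.0798, 0.1408]
eef_rot: [180.0, -0.1, 3.3]
ft_force: [5.6, 0.4, -1.7]
finger_gap: 0.22
grasp_force: 78.8
```

```bash
python3 st.py
```

```text
9.7 [0.4845 0.0798 0.1408] [ 1.7999e+02 -8.0000e-02  3.3400e+00] [ 5.2  -0.08 -1.34]
bin front x' 0.6427 15 slope 0.839
rail 0.6068
```

apply_moves --increments '[{"delta_pos": [-0.003, -0.0002, 0], "spin": 0, "claw": 0}, {"delta_pos": [-0.006, -0.0004, 0], "spin": 0, "claw": 0}, {"delta_pos": [-0.009, -0.0006, 0], "spin": 0, "claw": 0}, {"delta_pos": [-0.012, -0.0008, 0], "spin": 0, "claw": 0}, {"delta_pos": [-0.015, -0.001, 0], "spin": 0, "claw": 0}, {"delta_pos": [-0.018, -0.0011, 0], "spin": 0, "claw": 0}, {"delta_pos": [-0.021, -0.0012, 0], "spin": 0, "claw": 0}, {"delta_pos": [-0.023, -0.0014, 0], "spin": 0, "claw": 0}, {"delta_pos": [-0.024, -0.0014, 0], "spin": 0, "claw": 0}, {"delta_pos": [-0.025, -0.0015, 0], "spin": 0, "claw": 0}]'

```text
time_s: 10.7
tcp_pos: [0.4789, 0.0794, 0.1408]
eef_rot: [180.0, -0.1, 3.3]
ft_force: [5.0, 0.0, -1.1]
finger_gap: 0.22
grasp_force: 78.9
```

apply_moves --increments '[{"delta_pos": [-0.001, 0, 0], "spin": 0, "claw": 0}, {"delta_pos": [-0.002, -0.0001, 0], "spin": 0, "claw": 0}, {"delta_pos": [-0.003, -0.0002, 0], "spin": 0, "claw": 0}, {"delta_pos": [-0.004, -0.0002, 0], "spin": 0, "claw": 0}, {"delta_pos": [-0.005, -0.0003, 0], "spin": 0, "claw": 0}, {"delta_pos": [-0.006, -0.0003, 0], "spin": 0, "claw": 0}, {"delta_pos": [-0.007, -0.0004, 0], "spin": 0, "claw": 0}, {"delta_pos": [-0.008, -0.0005, 0], "spin": 0, "claw": 0}, {"delta_pos": [-0.008, -0.0005, 0], "spin": 0, "claw": 0}, {"delta_pos": [-0.008, -0.0005, 0], "spin": 0, "claw": 0}]'

```text
time_s: 11.7
tcp_pos: [0.4768, 0.0793, 0.1408]
eef_rot: [180.0, -0.1, 3.3]
ft_force: [4.9, 0.6, -0.4]
finger_gap: 0.223
grasp_force: 78.9
```

apply_moves --increments '[{"delta_pos": [-0.001, 0, 0], "spin": 0, "claw": 0}, {"delta_pos": [-0.002, -0.0001, 0], "spin": 0, "claw": 0}, {"delta_pos": [-0.003, -0.0002, 0], "spin": 0, "claw": 0}, {"delta_pos": [-0.004, -0.0002, 0], "spin": 0, "claw": 0}, {"delta_pos": [-0.005, -0.0003, 0], "spin": 0, "claw": 0}, {"delta_pos": [-0.006, -0.0003, 0], "spin": 0, "claw": 0}, {"delta_pos": [-0.006, -0.0003, 0], "spin": 0, "claw": 0}, {"delta_pos": [-0.006, -0.0003, 0], "spin": 0, "claw": 0}, {"delta_pos": [-0.006, -0.0003, 0], "spin": 0, "claw": 0}, {"delta_pos": [-0.006, -0.0003, 0], "spin": 0, "claw": 0}]'

```text
time_s: 12.7
tcp_pos: [0.4754, 0.0792, 0.1408]
eef_rot: [180.0, -0.1, 3.3]
ft_force: [5.1, -0.0, -1.5]
finger_gap: 0.216
grasp_force: 78.9
```

apply_moves --increments '[{"delta_pos": [-0.001, 0, 0], "spin": 0, "claw": 0}, {"delta_pos": [-0.002, -0.0001, 0], "spin": 0, "claw": 0}, {"delta_pos": [-0.003, -0.0002, 0], "spin": 0, "claw": 0}, {"delta_pos": [-0.004, -0.0002, 0], "spin": 0, "claw": 0}, {"delta_pos": [-0.005, -0.0003, 0], "spin": 0, "claw": 0}, {"delta_pos": [-0.006, -0.0003, 0], "spin": 0, "claw": 0}, {"delta_pos": [-0.006, -0.0003, 0], "spin": 0, "claw": 0}, {"delta_pos": [-0.006, -0.0003, 0], "spin": 0, "claw": 0}, {"delta_pos": [-0.006, -0.0003, 0], "spin": 0, "claw": 0}, {"delta_pos": [-0.006, -0.0003, 0], "spin": 0, "claw": 0}]'

```text
time_s: 13.7
tcp_pos: [0.4751, 0.0793, 0.1409]
eef_rot: [180.0, -0.3, 3.3]
ft_force: [8.7, 1.1, -3.1]
finger_gap: 0.22
grasp_force: 78.7
```

The pull has climbed from 5.0 to 8.7 N, so the bin is on the rail. I'll press slightly more.

apply_moves --increments '[{"delta_pos": [-0.001, 0, 0], "spin": 0, "claw": 0}, {"delta_pos": [-0.002, -0.0001, 0], "spin": 0, "claw": 0}, {"delta_pos": [-0.003, -0.0002, 0], "spin": 0, "claw": 0}, {"delta_pos": [-0.003, -0.0002, 0], "spin": 0, "claw": 0}, {"delta_pos": [-0.003, -0.0002, 0], "spin": 0, "claw": 0}, {"delta_pos": [-0.003, -0.0002, 0], "spin": 0, "claw": 0}, {"delta_pos": [-0.003, -0.0002, 0], "spin": 0, "claw": 0}, {"delta_pos": [-0.003, -0.0002, 0], "spin": 0, "claw": 0}, {"delta_pos": [-0.003, -0.0002, 0], "spin": 0, "claw": 0}, {"delta_pos": [-0.003, -0.0002, 0], "spin": 0, "claw": 0}]'

```text
time_s: 14.7
tcp_pos: [0.4751, 0.0792, 0.141]
eef_rot: [180.0, -0.4, 3.3]
ft_force: [9.6, 1.5, -3.3]
finger_gap: 0.22
grasp_force: 78.6
```

apply_moves --increments '[{"delta_pos": [-0.001, 0, 0], "spin": 0, "claw": 0}, {"delta_pos": [-0.002, -0.0001, 0], "spin": 0, "claw": 0}, {"delta_pos": [-0.003, -0.0002, 0], "spin": 0, "claw": 0}, {"delta_pos": [-0.003, -0.0002, 0], "spin": 0, "claw": 0}, {"delta_pos": [-0.003, -0.0002, 0], "spin": 0, "claw": 0}, {"delta_pos": [-0.003, -0.0002, 0], "spin": 0, "claw": 0}, {"delta_pos": [-0.003, -0.0002, 0], "spin": 0, "claw": 0}, {"delta_pos": [-0.003, -0.0002, 0], "spin": 0, "claw": 0}, {"delta_pos": [-0.003, -0.0002, 0], "spin": 0, "claw": 0}, {"delta_pos": [-0.003, -0.0002, 0], "spin": 0, "claw": 0}]'

```text
time_s: 15.7
tcp_pos: [0.475, 0.0792, 0.1411]
eef_rot: [180.0, -0.4, 3.3]
ft_force: [11.3, 0.4, -4.8]
finger_gap: 0.221
grasp_force: 78.4
```

The force climbs with no travel, so the rail contact is firm. Now I'll unhook: back off 12 mm, lift, and check.

apply_moves --increments '[{"delta_pos": [0.008, 0.0005, 0], "spin": 0, "claw": 0}, {"delta_pos": [0.018, 0.001, 0], "spin": 0, "claw": 0}, {"delta_pos": [0.03, 0.002, 0], "spin": 0, "claw": 0}, {"delta_pos": [0.042, 0.0025, 0], "spin": 0, "claw": 0}, {"delta_pos": [0.048, 0.003, 0], "spin": 0, "claw": 0}, {"delta_pos": [0.048, 0.003, 0.02], "spin": 0, "claw": 0}, {"delta_pos": [0.048, 0.003, 0.07], "spin": 0, "claw": 0}, {"delta_pos": [0.048, 0.003, 0.13], "spin": 0, "claw": 0}, {"delta_pos": [0.048, 0.003, 0.19], "spin": 0, "claw": 0}, {"delta_pos": [0.048, 0.003, 0.24], "spin": 0, "claw": 0}]'

```text
time_s: 16.7
tcp_pos: [0.4832, 0.0798, 0.2014]
eef_rot: [180.0, 0.0, 3.3]
ft_force: [0.2, 0.5, -1.9]
finger_gap: 0.218
grasp_force: 78.9
```

apply_moves --increments '[{"delta_pos": [-0.08, -0.005, 0], "spin": 0, "claw": 0}, {"delta_pos": [-0.2, -0.012, 0], "spin": 0, "claw": 0}, {"delta_pos": [-0.28, -0.06, 0], "spin": -0.01, "claw": 0}, {"delta_pos": [-0.28, -0.18, 0], "spin": -0.025, "claw": 0}, {"delta_pos": [-0.25, -0.32, 0], "spin": -0.045, "claw": 0}, {"delta_pos": [-0.2, -0.46, 0], "spin": -0.065, "claw": 0}, {"delta_pos": [-0.15, -0.6, -0.02], "spin": -0.085, "claw": 0}, {"delta_pos": [-0.09, -0.71, -0.06], "spin": -0.1, "claw": 0}, {"delta_pos": [-0.05, -0.7716, -0.12], "spin": -0.105, "claw": 0}, {"delta_pos": [-0.05, -0.7716, -0.2], "spin": -0.105, "claw": 0}]'

```text
time_s: 17.7
tcp_pos: [0.4734, -0.1158, 0.151]
eef_rot: [179.9, -0.3, -15.7]
ft_force: [0.7, 1.0, -1.8]
finger_gap: 0.221
grasp_force: 78.9
```

```bash
python3 - <<'E'
from h import *
s=sensors.get_state(); print(s["tcp_pos"],s["eef_rot"],s["ft_force"])
a=np.radians(3.4);M=np.array([[np.cos(a),np.sin(a)],[-np.sin(a),np.cos(a)]])
ims=[]
for n in("scene","top"):
    c=grab(n); ims.append(c["color"]);P=cloud(c);X=P.copy();X[...,:2]=P[...,:2]@M.T
    ok=(c["range_z"]>0)&(X[...,0]>.55)&(X[...,0]<.66)
    q=X[ok&(X[...,2]>.082)&(X[...,2]<.096)&(X[...,1]>-.02)&(X[...,1]<.118)&(X[...,0]<.635)]
    k=np.polyfit(q[:,1],q[:,0],1); print(n,"lip wall",np.percentile(q[:,0],[5,50,95]).round(4),len(q),"slope",k[0].round(4))
    q=X[ok&(X[...,2]>.043)&(X[...,2]<.054)&(X[...,1]>.15)&(X[...,1]<.29)&(X[...,0]<.63)]; print(" rail",np.median(q[:,0]).round(4))
o=np.zeros((600,800,3),np.uint8); o[:300,:400]=cv2.resize(ims[0][180:300,210:370],(400,300)); o[:360,400:]=cv2.resize(ims[1][110:335,220:470],(400,360))
cv2.imwrite("pics/after.png",o[:370,:,::-1])
E
```

```text
[ 0.47344182 -0.11583284  0.15097995] [179.93178413  -0.26591984 -15.70574155] [ 0.65198837  1.04788633 -1.83352987]
scene lip wall [0.6105 0.6139 0.6204] 112 slope -0.0133
 rail 0.6072
top lip wall [0.6124 0.615  0.6185] 181 slope -0.0084
 rail 0.608
```

View pics/after.png

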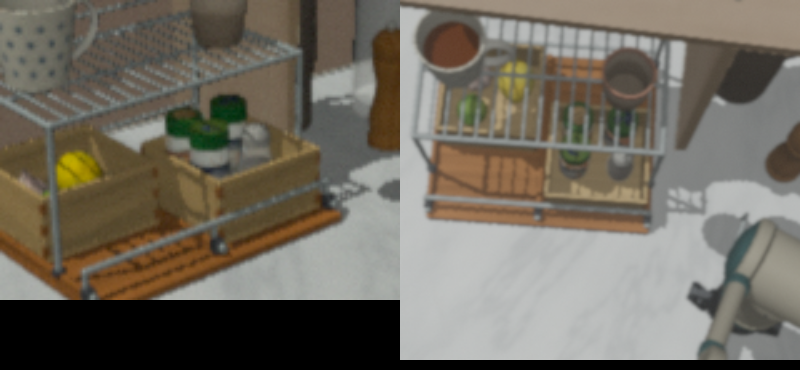

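The bin stands square at the rail with its wall centre 6–7 mm behind the rail axis, so the lip is about 10 mm behind it. The jars are upright and the other bin has not moved. Now I'll lay the hook down at its original place.

apply_moves --increments '[{"delta_pos": [0, 0, -0.05], "spin": 0, "claw": 0}, {"delta_pos": [0, 0, -0.11], "spin": 0, "claw": 0}, {"delta_pos": [0, 0, -0.17], "spin": 0, "claw": 0}, {"delta_pos": [0, 0, -0.22], "spin": 0, "claw": 0}, {"delta_pos": [0, 0, -0.25], "spin": 0, "claw": 0}, {"delta_pos": [0, 0, -0.265], "spin": 0, "claw": 0}, {"delta_pos": [0, 0, -0.275], "spin": 0, "claw": 0}, {"delta_pos": [0, 0, -0.282], "spin": 0, "claw": 0}, {"delta_pos": [0, 0, -0.282], "spin": 0, "claw": 0}, {"delta_pos": [0, 0, -0.282], "spin": 0, "claw": 0}]'

```text
time_s: 18.8
tcp_pos: [0.4713, -0.1131, 0.0803]
eef_rot: [180.0, -0.0, -15.6]
ft_force: [0.1, 0.1, -1.7]
finger_gap: 0.225
grasp_force: 78.8
```

apply_moves --increments '[{"delta_pos": [0, 0, -0.003], "spin": 0, "claw": 0}, {"delta_pos": [0, 0, -0.006], "spin": 0, "claw": 0}, {"delta_pos": [0, 0, -0.006], "spin": 0, "claw": 0}, {"delta_pos": [0, 0, -0.006], "spin": 0, "claw": 25}, {"delta_pos": [0, 0, -0.006], "spin": 0, "claw": 35}, {"delta_pos": [0, 0, -0.006], "spin": 0, "claw": 50}, {"delta_pos": [0, 0, -0.006], "spin": 0, "claw": 70}, {"delta_pos": [0, 0, -0.006], "spin": 0, "claw": 100}, {"delta_pos": [0, 0, -0.006], "spin": 0, "claw": 100}, {"delta_pos": [0, 0, -0.006], "spin": 0, "claw": 100}]'

```text
time_s: 19.8
tcp_pos: [0.4711, -0.113, 0.0784]
eef_rot: [180.0, -0.0, -15.5]
ft_force: [-0.2, 0.2, 1.4]
finger_gap: 0.998
grasp_force: 0.0
```

apply_moves --increments '[{"delta_pos": [0, 0, 0.04], "spin": 0, "claw": 100}, {"delta_pos": [0, 0, 0.12], "spin": 0, "claw": 100}, {"delta_pos": [0, 0, 0.22], "spin": 0, "claw": 100}, {"delta_pos": [0, 0, 0.34], "spin": 0, "claw": 100}, {"delta_pos": [0, 0, 0.46], "spin": 0, "claw": 100}, {"delta_pos": [0, -0.1, 0.58], "spin": 0, "claw": 100}, {"delta_pos": [0, -0.25, 0.66], "spin": 0, "claw": 100}, {"delta_pos": [0, -0.4, 0.7], "spin": 0, "claw": 100}, {"delta_pos": [0, -0.5, 0.7], "spin": 0, "claw": 100}, {"delta_pos": [0, -0.5, 0.7], "spin": 0, "claw": 100}]'

```text
time_s: 20.8
tcp_pos: [0.4714, -0.2412, 0.2547]
eef_rot: [179.9, -0.2, -15.7]
ft_force: [-0.2, -0.5, -0.6]
finger_gap: 0.998
grasp_force: 0.0
```

```bash
python3 - <<'E'
from h import *
s=sensors.get_state(); print(s["tcp_pos"],s["ft_force"],s["finger_gap"])
c=grab("top"); P=cloud(c); im=c["color"].astype(int)
m=np.zeros((480,640),bool); m[285:350,395:435]=True
m&=(im[...,0]-im[...,2]>25)&(im.sum(2)<330)
print("handle",m.sum(),np.median(P[m],0))
g=(P[...,0]>.54)&(P[...,0]<.63)&(P[...,1]>-.19)&(P[...,1]<-.1)&(P[...,2]>.025)&(P[...,2]<.1); print("rods z",np.percentile(P[g][:,2],[5,50,95]))
cv2.imwrite("pics/end.png",cv2.resize(c["color"][100:360,220:520],(750,598))[:,:,::-1])
E
```

```text
[ 0.47139712 -0.24122139  0.25469705] [-0.23835935 -0.50515283 -0.62383874] 0.9977331337945509
handle 231 [ 0.44176729 -0.10496583  0.03320477]
rods z [0.03532234 0.03953678 0.04335825]
```

View pics/end.png

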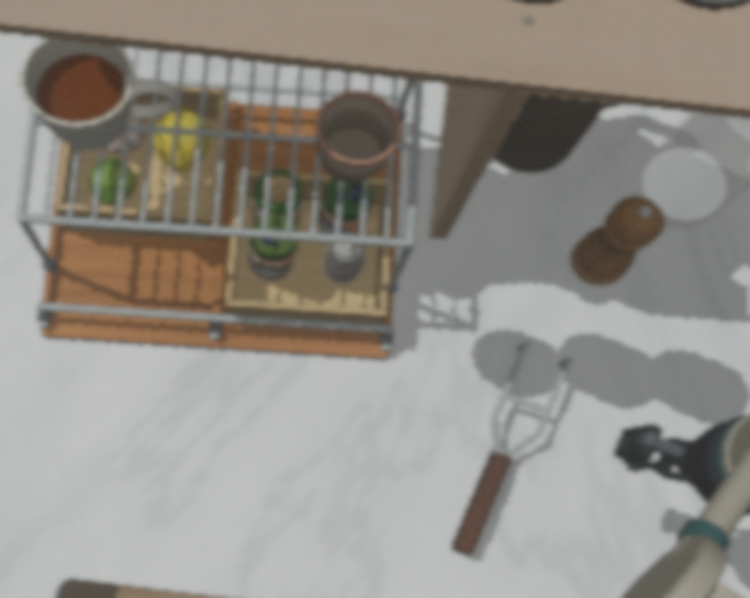

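The hook lies flat at its old place, handle at (482,500). The bin bears on the rail with its front edge at y≈305, and the jars are upright. Handing in.

```bash
python3 -c "
from station import ctrl; print(ctrl.close_job())"
```

```text
the job is handed in; nothing more can be done
None
```

The spice bin is drawn up to the front rail (peak pull read about 11 N), the hook is back on the worktop tines down, and the job is handed in; no verdict was returned.

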